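# Order board into its stand, spring clip held open on its edge

### The job

Lift the small wooden order board out of the steel rack, slide it down into the narrow slot of the dark wooden stand until it is fully home, and let go of it. Then pick up the red spring clip by its handles, squeeze it wide open and, keeping it lying level and in line with the board, hold it gaping around the middle part of the board's upright edge nearest the robot, with the edge well inside the jaws and neither jaw touching the board, ready for an order slip to be tucked in. Finish while still holding the clip open there, and leave the two glass tumblers and the green spice tin where they stand.

Things in the scene. Friction and masses are not known exactly. Their poses are not given: they have to be found in the camera images.
- board: Order board: flat pale wooden slab with a black panel on both faces, 100 mm wide (x) x 9 mm thick (y) x 130 mm high (z), about 0.1 kg, both ways round alike. Origin: centre of its bottom edge face; x along its width, z up. Starts standing upright in the rack.
- rack: Low steel rack, fixed: base plate 110 (x) x 70 (y) x 4 mm, with two upright walls 3 mm thick, 70 mm long in x, tops at 40 mm, leaving a loose 15 mm wide channel along x, open at both ends. The board stands in it on the base plate, 4 mm above the ledge, its x along the rack's x. Origin: centre of the underside.
- stand: Dark wooden block, fixed: 134 (x) x 50 (y) x 45 mm high. Origin: centre of its underside; its -x end is nearest the robot (yaw within 0.4). Slot along x in its top, 106 mm long, 11 mm wide (y), closed at the ends, floor 12 mm above the ledge (33 mm deep); the top 7 mm of its long sides flare to 21 mm wide. A seated board's origin is on the slot floor, its top at 142 mm.
- near_edge (a point): Point on the stand's frame where the middle of the exposed upright edge nearest the robot of a seated, centred board is: at x -50, y 0, z 93 mm in the stand's frame (axes as the stand's). The exposed edge runs from 45 to 142 mm above the ledge; the seated board may lie up to 3 mm off along x.
- clip: Red spring clip with steel hinge pin (radius 8.5 mm), lying on its side on the ledge, about 80 g, 28 mm high (z), 105 mm long. Origin: on the pin's axis at the clip's underside; z along the pin (up), x towards the jaw tips (at x = +50 mm, shut at first); handles end at x = -55 mm. Left and right halves mirror each other in y. Squeezing the handles together in y opens the jaws; it shuts when released.
- clip_handles (a point): Point midway between the handles, where to squeeze: x -38, z 14 mm in the clip's frame. Shut, the handles splay like a V: about 47 mm wide outside here, 55 mm at their ends. Fully open they are parallel, 26 mm wide outside from x = -8 to -54 mm. Squeezing here takes about 4 N per side to start and 7 N at full opening, where there is a stop.
- clip_jaws (a point): Point midway between the jaws: x +35, z 14 mm in the clip's frame. Fully open, the jaws gape parallel with about 28 mm clear between them from x = 22 to 49 mm; nearer the pin the room narrows.
- clip_left (a joint): Opening of each clip half about the pin (both halves move alike), rad: 0 shut, 0.28 fully open at the stop.
- tumbler_a: Bystander in the row along the far side: glass tumbler, 72 mm across, 105 mm high. Origin: centre of underside.
- tumbler_b: Bystander in the row along the far side: glass tumbler, 72 mm across, 105 mm high. Origin: centre of underside.
- spice_tin: Bystander in the row along the far side: green plastic spice tin with white flip cap, 60 x 60 x 98 mm. Origin: centre of underside.
Not all that is in view belongs to the job. Leave any yellow look-alike of the clip alone.

How it is judged:
By the outcome, as a careful person would: the job done as asked, in the order asked, and still so for the second after the job is handed in, while the arm keeps its last pose, push and grip.
It also fails if it takes over 66 s, if anything falls off the work surface, if the arm or the gripper's body presses on something with over 40 N, if the wrist force passes 120 N, or if a joint passes its speed limit or range.

### The arm

A 6-joint arm with a two-finger parallel gripper is mounted at the origin on the work surface. World frame = base frame: x ahead of the robot, y to its left, z up, the work surface at z = 0. Lengths are in mm, angles in rad, forces in N, time in s.
With the tool pointing down it reaches from about 300 to 850 mm from the base axis. Payload 5.4 kg.
Tool frame: the origin (TCP) lies on the front face of the gripper's body, between the roots of the fingers; the fingertips stand 73 mm ahead of it and the grasp point (between the pads) lies 54 mm ahead of it; z points along the fingers, y is the line along which they close (so a half turn about z gives the same grasp; the last joint's range is limited). The gripper opens to 85 mm and grips with 20 to 120 N. Pads are 22 mm wide; open, the fingers measure 114 mm over their backs; the gripper's body (76 mm by 85 mm) begins 54 mm behind the grasp point. The pads swing forward as they close: fully open they stand 13 mm farther back than shut.
Start: joints at [0.982, 0.158, 1.597, -0, 1.386, -0.21], TCP at [212.647, 534.217, 303.899] pointing down, gripper open.
Joint ranges: [-2.91, 2.91], [-0.94, 2.29], [0.18, 2.7], [-1.29, 4.43], [0.17, 2.64], [-3, 3]. Speed limits (rad/s): [2.57, 2.57, 3.14, 3.14, 3.14, 3.14].

### API

Orientations are given as a rotation vector (axis times angle).
In Python, from station import get_state, snapshot, close_job, trace, spot_point gives the robot as it stands.
- The arm moves only by the tool apply_moves, never from a script. Its argument "motion" is a list of rows, each an object of numbers: "grip": the finger opening in mm, from 0 to 85.4; "dx", "dy", "dz": the shift along the tool's x, y, z in units of 25 mm (1.0 is 25 mm); "roll": the turn about the tool's z in units of 6 degrees (1.0 is 6 degrees). In form: [{"grip": .., "dx": .., "dy": .., "dz": .., "roll": ..}, ...]. A call has 1 to 12 rows; each row is the pose to reach, as a shift and turn from the pose commanded when the call began, along the tool's axes at that moment; what a row does not reach only later rows make up. A row lasts 1/12 s, in which the tool goes at most 41.7 mm and 7.16 degrees, less where a joint would pass 70% of its speed; a pose out of reach is approached as far as the arm can. A call with a gripper value outside its range is refused whole. The fingers move at their own pace and stop on an object; "force" is the grip in N (left out, the last holds). Time passes only in rows, so rows that repeat a pose let the fingers close. It gives the time, the measured TCP pose, the force, the opening and the grip force at its end, in the units of the state.
- get_state(): the state, without advancing time (a new reading comes with each control period).
- snapshot(name): name is "scene" or "top" or "wrist"; returns a dict with "pixels" (400x640x3 uint8, red, green, blue), "range_z" (400x640 float32, mm along the optical axis (not along the pixel's ray), 0 where there is no reading), "K" (3x3 intrinsics, pixels), "k1" (the pictures are not rectified: a ray, as slopes to the right and down, at radius r is drawn at 1 + k1 r^2 times it, then the intrinsics apply), "world_from_camera" (4x4, takes a point from camera to world coordinates). Camera axes: x right, y up, looking along -z (the intrinsics and any distortion apply to the point x, -y, -z); pixel columns grow to the right and rows downward; lengths in mm; the calibration is good to about 2 mm. A picture is of the moment at which its call begins.
- close_job(): hands the job in; it is judged then, once.
Trained networks look in the newest picture that a camera, given by its name, has taken for a name from the list of things; names that differ only in an ending like _2 or _b are one class to them, and where a whole thing is asked for, a point or a joint stands for the part that bears it (a point fixed in the world has none). Each returns a list of dicts, best first, with "score" (0 to 1); they miss things now and then, are a little off and sometimes report something else, mostly with a low value. They report only what shows in the picture. A call takes as long as a camera call. They do not tell look-alikes from the thing itself.
- trace(camera, query): "pixels" (400x640 bool, what is visible of it) and "xy" ([column, row] in pixels, amid what is visible of it).
- spot_point(camera, query): "xy" ([column, row] in pixels: a listed point, or the origin of a listed thing).
The state is a dict: "time_s": time; "joints": joint angles; "joint_velocities": joint speeds; "joint_efforts": joint torques, N m; "tcp_pos": TCP position; "tcp_rot": TCP orientation; "force": force on the tool from outside, world axes, zero at the start; "wrist_torque": the same for the moment, N m; "width": opening from 0.0 (shut) to 1.0 (fully open); "finger_force": force on a finger pad.
Only numpy, scipy, OpenCV 4.12 (cv2) and the standard library are available. Lean on these libraries where they do the work, as an engineer would, in place of code of your own. Each camera call takes 0.05 s, during which the arm holds its last target. There are 200 camera calls.

## Working session

There is one attempt and no reset: what is moved stays moved. The work goes in short steps, Python scripts to look and compute and a tool call to move; the robot and the scene stay as the last step left them, time stands still between calls to the robot, and variables do not carry over. Pictures are saved under pics/ and viewed, at most 10 in all, crops included, and the job is handed in when it is done.

Besides the shell and the picture viewer there is one more tool, called after ">>>" as a command line: name --argument value ..., lists and objects as JSON in quotes. apply_moves: Moves the arm, as the interface text tells. Its arguments: {"type":"object","properties":{"motion":{"type":"array","items":{"type":"object","properties":{"grip":{"type":"number"},"dx":{"type":"number"},"dy":{"type":"number"},"dz":{"type":"number"},"roll":{"type":"number"}}}},"force":{"type":"number"}},"required":["motion"]}

```bash
ls; mkdir -p pics; cat > h.py <<'E'
import numpy as np, cv2
from scipy.spatial.transform import Rotation as R
from station import *
def world_pts(s, uv, rz=None):
    """uv Nx2 pixels -> world points by range image"""
    uv=np.atleast_2d(np.asarray(uv,float)); K=np.array(s["K"])
    n=cv2.undistortPoints(uv.reshape(-1,1,2),K,np.array([s["k1"],0,0,0.])).reshape(-1,2)
    if rz is None: rz=s["range_z"][uv[:,1].round().astype(int),uv[:,0].round().astype(int)]
    c=np.c_[n[:,0]*rz,-n[:,1]*rz,-np.ones(len(n))*rz,np.ones(len(n))]
    return (c@np.array(s["world_from_camera"]).T)[:,:3]
def ray_z(s,uv,z):
    """intersect pixel ray with plane z"""
    a=world_pts(s,uv,np.full(len(np.atleast_2d(uv)),1.)); o=np.array(s["world_from_camera"])[:3,3]
    return o+(a-o)*((z-o[2])/(a[:,2]-o[2]))[:,None]
def mask_pts(s,m):
    v,u=np.nonzero(m&(s["range_z"]>0)); return world_pts(s,np.c_[u,v])
def save(s,n): cv2.imwrite(f"pics/{n}.png",cv2.cvtColor(s["pixels"],cv2.COLOR_RGB2BGR))
E
python3 - <<'E'
from h import *
for c in ["scene","top"]:
    s=snapshot(c); save(s,c+"0")
    for q in ["board","rack","stand","clip","tumbler_a","spice_tin","near_edge","clip_handles","clip_jaws"]:
        try:
            for t in (trace(c,q) if q[:4]!="near" and "_h" not in q and "_j" not in q else [])[:3]:
                p=mask_pts(s,t["pixels"]); print(c,q,round(t["score"],2),np.round(t["xy"]),np.percentile(p,[2,50,98],axis=0).round().tolist() if len(p) else None)
            for t in spot_point(c,q)[:3]: print("   pt",q,round(t["score"],2),np.round(t["xy"]),world_pts(s,t["xy"]).round())
        except Exception as e: print(q,e)
E
```

```text
pics
scene board 0.63 [300. 121.] [[428.0, -375.0, -2.0], [478.0, -247.0, 83.0], [526.0, -236.0, 134.0]]
   pt board 0.83 [300. 138.] [[ 491. -242.   19.]]
scene rack 0.81 [304. 140.] [[435.0, -285.0, -2.0], [491.0, -238.0, 4.0], [537.0, -211.0, 39.0]]
   pt rack 0.72 [304. 142.] [[ 482. -233.    0.]]
scene stand 0.78 [326. 202.] [[521.0, -11.0, -1.0], [585.0, 35.0, 39.0], [649.0, 74.0, 47.0]]
   pt stand 0.86 [328. 204.] [[587.  37.  41.]]
scene clip 0.85 [382. 256.] [[517.0, 244.0, 1.0], [562.0, 262.0, 22.0], [608.0, 284.0, 30.0]]
scene clip 0.76 [445. 263.] [[396.0, 330.0, -2.0], [445.0, 376.0, 24.0], [483.0, 403.0, 31.0]]
   pt clip 0.85 [450. 264.] [[443. 380.  31.]]
scene tumbler_a 0.92 [269. 231.] [[751.0, -7.0, 2.0], [782.0, 20.0, 68.0], [815.0, 61.0, 106.0]]
scene tumbler_a 0.75 [291. 263.] [[749.0, 104.0, -1.0], [780.0, 129.0, 66.0], [813.0, 170.0, 106.0]]
   pt tumbler_a 0.93 [273. 242.] [[788.  60.  73.]]
   pt tumbler_a 0.63 [293. 274.] [[798. 164.  68.]]
scene spice_tin 0.59 [244. 203.] [[742.0, -131.0, 2.0], [779.0, -83.0, 92.0], [808.0, -70.0, 100.0]]
   pt spice_tin 
[... 1125 characters left out ...]
.62 [288. 134.] [[748.0, 108.0, 3.0], [795.0, 140.0, 64.0], [812.0, 168.0, 107.0]]
   pt tumbler_a 0.93 [294. 143.] [[754. 124.  72.]]
   pt tumbler_a 0.85 [331. 140.] [[751.  26. 103.]]
top spice_tin 0.76 [381. 136.] [[740.0, -135.0, 16.0], [767.0, -102.0, 96.0], [808.0, -72.0, 101.0]]
top spice_tin 0.62 [331. 210.] [[518.0, -11.0, 9.0], [581.0, 29.0, 43.0], [643.0, 70.0, 49.0]]
   pt spice_tin 0.92 [380. 141.] [[747. -97.  98.]]
   pt near_edge 0.59 [321. 225.] [[543.  54.  37.]]
   pt clip_handles 0.63 [243. 237.] [[518. 264.  -1.]]
   pt clip_handles 0.51 [207. 276.] [[414. 358.   2.]]
   pt clip_jaws 0.81 [193. 255.] [[469. 397.   0.]]
   pt clip_jaws 0.78 [245. 208.] [[592. 256.  15.]]
```

View pics/top0.png

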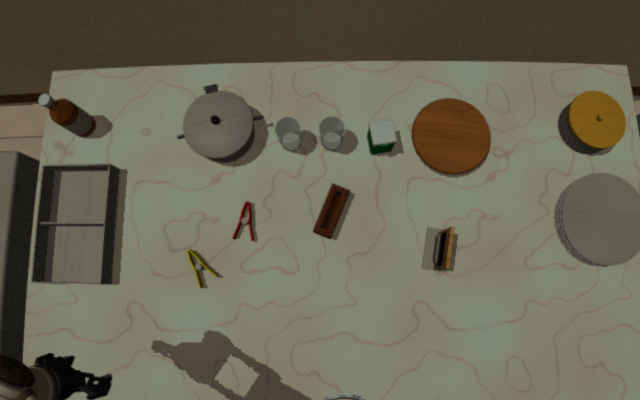

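View pics/scene0.png

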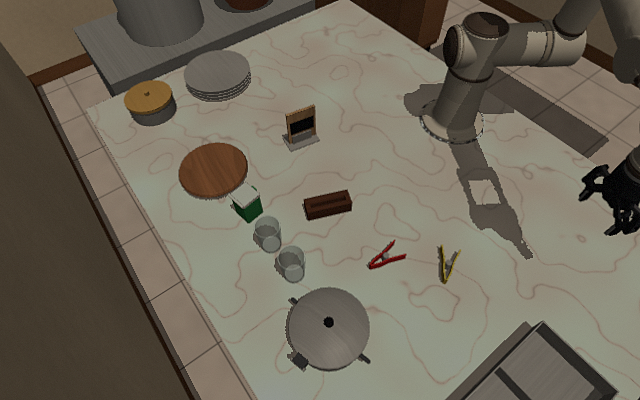

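```bash
python3 - <<'E'
from h import *
st=get_state(); print(st)
s=snapshot("top")
t=trace("top","board")[0]; p=mask_pts(s,t["pixels"]); q=p[p[:,2]>118]
r=cv2.minAreaRect(q[:,:2].astype(np.float32)); print("board top",len(q),r,q.mean(0))
t=trace("top","stand")[0]; p=mask_pts(s,t["pixels"]); q=p[(p[:,2]>38)]
print("stand",cv2.minAreaRect(q[:,:2].astype(np.float32)))
for t in trace("top","clip"):
    print(t["xy"],s["pixels"][t["pixels"]].mean(0), cv2.minAreaRect(mask_pts(s,t["pixels"])[:,:2].astype(np.float32)))
E
```

```text
{'time_s': 1.6, 'joints': array([ 9.81914006e-01,  1.58406194e-01,  1.59699746e+00,  5.21238241e-06,
        1.38617554e+00, -2.10081817e-01]), 'joint_velocities': array([ 0.00137092, -0.00010043, -0.00028246,  0.00176198, -0.00042925,
       -0.00196938]), 'joint_efforts': array([ 2.53990247e-04, -3.96004415e+01, -3.31694305e+01, -2.61160103e-04,
        6.01576776e-04, -1.77518791e-05]), 'tcp_pos': array([212.64225945, 534.22640509, 303.89693766]), 'tcp_rot': array([5.91468732e-01, 3.08541179e+00, 2.26119931e-05]), 'force': array([-0.26655024,  0.31808525, -0.25889584]), 'wrist_torque': array([ 0.00262298, -0.02492757, -0.04374107]), 'finger_force': 0.0, 'width': 1.001036032800637}
board top 204 ((474.9156799316406, -248.11065673828125), (10.138460159301758, 98.37091064453125), 80.61631774902344) [ 473.21492315 -246.80694953  130.65575183]
stand ((582.82177734375, 29.299951553344727), (50.4274787902832, 134.57586669921875), 67.56639862060547)
[200.1, 266.9] [84.57608696 77.7798913  28.83967391] ((432.3869323730469, 379.97125244140625), (102.06304168701172, 50.54676055908203), 45.75323486328125)
```

The top view shows the red clip at about (245,220), with jaws pointing up and away from the robot. The stand is at (331,211), the board in its rack at (445,249), and the yellow decoy at (201,266). The scene view agrees. I'll move above the board first.

```bash
cat >> h.py <<'E'
def go(x,y,z,yaw):
    """print the move to TCP x,y,z with tool y at world angle yaw (deg), modulo half turn"""
    st=get_state(); M=R.from_rotvec(st["tcp_rot"]).as_matrix(); d=M.T@(np.array([x,y,z])-st["tcp_pos"])
    cur=np.degrees(np.arctan2(M[1,1],M[0,1])); t=(yaw-cur+90)%180-90
    print("t",st["time_s"],"tcp",st["tcp_pos"].round(1),"yaw",cur.round(2),"tilt",M[:,2].round(4),"-> dx dy dz roll",(d/25).round(3),round(-t/6,3),"rows",np.ceil(np.linalg.norm(d)/41.7), "j6",st["joints"][5].round(2))
E
python3 -c "
from h import *
go(474,-247,290,80.6)"
```

```text
t 1.8 tcp [212.6 534.2 303.9] yaw 68.3 tilt [-0.  0. -1.] -> dx dy dz roll [-21.269 -25.167   0.556] -2.051 rows 20.0 j6 -0.21
```

>>> apply_moves --motion '[{"dx":-10.6,"dy":-12.6,"dz":0,"grip":50},{"dx":-10.6,"dy":-12.6,"dz":0,"grip":50},{"dx":-10.6,"dy":-12.6,"dz":0,"grip":50},{"dx":-10.6,"dy":-12.6,"dz":0,"grip":50},{"dx":-10.6,"dy":-12.6,"dz":0,"grip":50},{"dx":-10.6,"dy":-12.6,"dz":0,"grip":50},{"dx":-10.6,"dy":-12.6,"dz":0,"grip":50},{"dx":-10.6,"dy":-12.6,"dz":0,"grip":50},{"dx":-10.6,"dy":-12.6,"dz":0,"grip":50},{"dx":-10.6,"dy":-12.6,"dz":0,"grip":50},{"dx":-10.6,"dy":-12.6,"dz":0,"grip":50},{"dx":-10.6,"dy":-12.6,"dz":0,"grip":50}]'

```text
invalid input at $.motion[0]: expected keys grip, dx, dy, dz, roll
```

>>> apply_moves --motion '[{"dx":-10.67,"dy":-12.57,"dz":0.55,"roll":-2.05,"grip":50},{"dx":-10.67,"dy":-12.57,"dz":0.55,"roll":-2.05,"grip":50},{"dx":-10.67,"dy":-12.57,"dz":0.55,"roll":-2.05,"grip":50},{"dx":-10.67,"dy":-12.57,"dz":0.55,"roll":-2.05,"grip":50},{"dx":-10.67,"dy":-12.57,"dz":0.55,"roll":-2.05,"grip":50},{"dx":-10.67,"dy":-12.57,"dz":0.55,"roll":-2.05,"grip":50},{"dx":-10.67,"dy":-12.57,"dz":0.55,"roll":-2.05,"grip":50},{"dx":-10.67,"dy":-12.57,"dz":0.55,"roll":-2.05,"grip":50},{"dx":-10.67,"dy":-12.57,"dz":0.55,"roll":-2.05,"grip":50},{"dx":-10.67,"dy":-12.57,"dz":0.55,"roll":-2.05,"grip":50},{"dx":-10.67,"dy":-12.57,"dz":0.55,"roll":-2.05,"grip":50},{"dx":-10.67,"dy":-12.57,"dz":0.55,"roll":-2.05,"grip":50}]'

```text
time_s: 2.8
tcp_pos: [344.9, 142.0, 290.4]
tcp_rot: [0.266, 3.13, 0.001]
force: [-0.0, 0.7, -0.2]
width: 0.583
finger_force: 0.0
```

```bash
python3 - <<'E'
from h import *
go(474,-247,290,80.6)
s=snapshot("wrist"); save(s,"w1")
for t in trace("wrist","board"):
    p=mask_pts(s,t["pixels"]); q=p[p[:,2]>125]
    print(t["score"],t["xy"],len(q),cv2.minAreaRect(q[:,:2].astype(np.float32)) if len(q)>3 else 0, np.median(q,0))
print(np.array(s["world_from_camera"]).round(2))
E
```

```text
t 2.8 tcp [344.9 142.  290.4] yaw 80.28 tilt [ 6.e-04  3.e-04 -1.e+00] -> dx dy dz roll [-7.7170e+00 -1.4464e+01  1.3000e-02] -0.054 rows 10.0 j6 -1.34
0.8 [10.1, 341.8] 0 0 [nan nan nan]
0.47 [459.3, 304.3] 0 0 [nan nan nan]
[[ 1.7000e-01 -9.3000e-01 -3.2000e-01  2.6236e+02]
 [ 9.9000e-01  1.6000e-01  5.0000e-02  1.5630e+02]
 [ 0.0000e+00 -3.2000e-01  9.5000e-01  3.6116e+02]
 [ 0.0000e+00  0.0000e+00  0.0000e+00  1.0000e+00]]
  return _methods._mean(a, axis=axis, dtype=dtype,
  ret = um.true_divide(
```

View pics/w1.png

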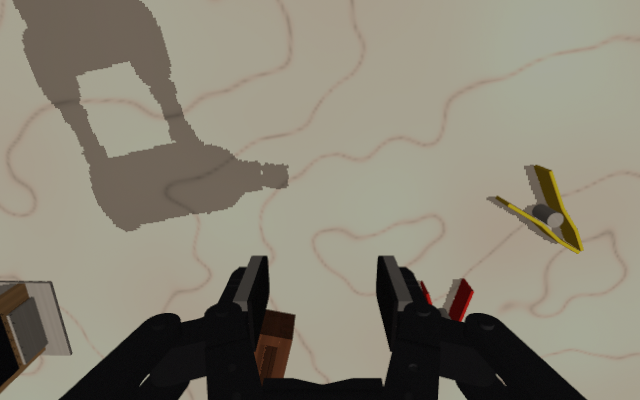

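The wrist camera sees the fingers (250/390, 300). At the edges are the rack at (30,330), the stand at (275,350) and the clips at right. The first call was refused, so I'll continue to above the board.

>>> apply_moves --motion '[{"dx":-7.7,"dy":-14.46,"dz":0,"roll":0,"grip":50},{"dx":-7.7,"dy":-14.46,"dz":0,"roll":0,"grip":50},{"dx":-7.7,"dy":-14.46,"dz":0,"roll":0,"grip":50},{"dx":-7.7,"dy":-14.46,"dz":0,"roll":0,"grip":50},{"dx":-7.7,"dy":-14.46,"dz":0,"roll":0,"grip":50},{"dx":-7.7,"dy":-14.46,"dz":0,"roll":0,"grip":50},{"dx":-7.7,"dy":-14.46,"dz":0,"roll":0,"grip":50},{"dx":-7.7,"dy":-14.46,"dz":0,"roll":0,"grip":50},{"dx":-7.7,"dy":-14.46,"dz":0,"roll":0,"grip":50},{"dx":-7.7,"dy":-14.46,"dz":0,"roll":0,"grip":50},{"dx":-7.7,"dy":-14.46,"dz":0,"roll":0,"grip":50},{"dx":-7.7,"dy":-14.46,"dz":0,"roll":0,"grip":50}]'

```text
time_s: 3.9
tcp_pos: [476.3, -243.9, 289.5]
tcp_rot: [-0.255, -3.13, -0.002]
force: [-1.2, -0.1, 0.1]
width: 0.587
finger_force: 0.0
```

```bash
python3 - <<'E'
from h import *
go(474,-247,290,80.6)
s=snapshot("wrist"); save(s,"w2")
for t in trace("wrist","board"):
    p=mask_pts(s,t["pixels"]); q=p[p[:,2]>125]
    print(t["score"],t["xy"],len(q),cv2.minAreaRect(q[:,:2].astype(np.float32)) if len(q)>3 else 0, q.mean(0))
    print(cv2.fitLine(q[:,:2].astype(np.float32),cv2.DIST_L2,0,.01,.01).ravel(), np.percentile(q,[1,99],axis=0))
E
```

```text
t 3.9 tcp [ 476.3 -243.9  289.5] yaw 80.67 tilt [-9.0e-04  1.2e-03 -1.0e+00] -> dx dy dz roll [ 0.072 -0.136 -0.021] 0.012 rows 1.0 j6 -2.11
0.81 [311.5, 191.6] 1657 ((473.508544921875, -249.6051788330078), (8.542248725891113, 99.29354095458984), 79.72801971435547) [ 469.49366565 -248.94431753  134.66780519]
[ 9.8409986e-01 -1.7761594e-01  4.6949365e+02 -2.4894432e+02] [[ 424.9237444  -260.27294654  129.8812446 ]
 [ 520.80478649 -238.00112276  136.21102786]]
```

View pics/w2.png

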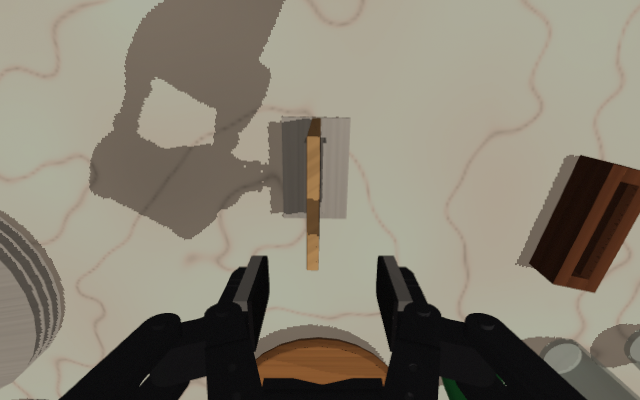

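The board's top edge runs from (314,135) to (313,270), with its centre near (473.5,-249.6) and yaw of about -10.2°. I'll descend on it.

```bash
python3 -c "
from h import *
go(473.5,-249.5,166,79.75)"
```

```text
t 4.0 tcp [ 475.8 -242.4  289.8] yaw 80.76 tilt [-6.0e-04  1.2e-03 -1.0e+00] -> dx dy dz roll [ 0.04  -0.298  4.95 ] 0.169 rows 3.0 j6 -2.11
```

>>> apply_moves --motion '[{"dx":0.04,"dy":-0.28,"dz":1,"roll":0.17,"grip":50},{"dx":0.04,"dy":-0.28,"dz":1.8,"roll":0.17,"grip":50},{"dx":0.04,"dy":-0.28,"dz":1.8,"roll":0.17,"grip":50},{"dx":0.04,"dy":-0.28,"dz":1.8,"roll":0.17,"grip":50},{"dx":0.04,"dy":-0.28,"dz":1.8,"roll":0.17,"grip":50}]'

```text
time_s: 4.42
tcp_pos: [473.6, -250.4, 246.5]
tcp_rot: [0.282, 3.127, -0.001]
force: [0.9, -1.2, 0.9]
width: 0.583
finger_force: 0.0
```

```bash
python3 -c "
from h import *
go(473.5,-249.5,166,79.75)"
```

```text
t 4.4167 tcp [ 473.6 -250.4  246.5] yaw 79.68 tilt [ 0.0013 -0.001  -1.    ] -> dx dy dz roll [0.015 0.035 3.22 ] -0.012 rows 2.0 j6 -2.1
```

>>> apply_moves --motion '[{"dx":0,"dy":0,"dz":1,"roll":0,"grip":50},{"dx":0,"dy":0,"dz":2,"roll":0,"grip":50},{"dx":0,"dy":0,"dz":3,"roll":0,"grip":50},{"dx":0,"dy":0,"dz":3.2,"roll":0,"grip":50},{"dx":0,"dy":0,"dz":3.2,"roll":0,"grip":50},{"dx":0,"dy":0,"dz":3.2,"roll":0,"grip":4},{"dx":0,"dy":0,"dz":3.2,"roll":0,"grip":4},{"dx":0,"dy":0,"dz":3.2,"roll":0,"grip":4},{"dx":0,"dy":0,"dz":3.2,"roll":0,"grip":4},{"dx":0,"dy":0,"dz":3.2,"roll":0,"grip":4},{"dx":0,"dy":0,"dz":3.2,"roll":0,"grip":4},{"dx":0,"dy":0,"dz":3.2,"roll":0,"grip":4}]' --force 40

```text
time_s: 5.42
tcp_pos: [474.0, -251.8, 167.2]
tcp_rot: [0.285, 3.126, -0.002]
force: [0.2, 2.0, 7.1]
width: 0.1
finger_force: 40.4
```

```bash
python3 -c "
from h import *
go(473.5,-249.5,320,79.75);print(get_state()['width'],get_state()['finger_force'],get_state()['force'])"
```

```text
t 5.4167 tcp [ 474.  -251.8  167.2] yaw 79.57 tilt [ 0.0027 -0.0018 -1.    ] -> dx dy dz roll [ 0.018  0.081 -6.114] -0.029 rows 4.0 j6 -2.1
0.10030566853193863 40.35705864429474 [0.15783977 2.02656982 7.05482455]
```

>>> apply_moves --motion '[{"dx":0,"dy":0,"dz":-1,"roll":0,"grip":4},{"dx":0,"dy":0,"dz":-2,"roll":0,"grip":4},{"dx":0,"dy":0,"dz":-3.2,"roll":0,"grip":4},{"dx":0,"dy":0,"dz":-4.8,"roll":0,"grip":4},{"dx":0,"dy":0,"dz":-4.8,"roll":0,"grip":4}]'

```text
time_s: 5.83
tcp_pos: [475.7, -253.5, 294.3]
tcp_rot: [0.284, 3.116, -0.014]
force: [1.2, -1.4, -0.0]
width: 0.1
finger_force: 39.5
```

```bash
python3 -c "
from h import *
go(540,-90,287,67.6);print(get_state()['width'],get_state()['finger_force'],get_state()['force'])"
```

```text
t 5.8333 tcp [ 475.7 -253.5  294.3] yaw 79.58 tilt [ 0.0113 -0.0099 -0.9999] -> dx dy dz roll [-1.344  6.9    0.255] 1.997 rows 5.0 j6 -2.1
0.09968781224112501 39.51187491416931 [ 1.21307195 -1.42495555 -0.03611359]
```

>>> apply_moves --motion '[{"dx":-1.35,"dy":6.9,"dz":0,"roll":2,"grip":4},{"dx":-1.35,"dy":6.9,"dz":0,"roll":2,"grip":4},{"dx":-1.35,"dy":6.9,"dz":0,"roll":2,"grip":4},{"dx":-1.35,"dy":6.9,"dz":0,"roll":2,"grip":4},{"dx":-1.35,"dy":6.9,"dz":0,"roll":2,"grip":4},{"dx":-1.35,"dy":6.9,"dz":0,"roll":2,"grip":4},{"dx":-1.35,"dy":6.9,"dz":0,"roll":2,"grip":4},{"dx":-1.35,"dy":6.9,"dz":0,"roll":2,"grip":4}]'

```text
time_s: 6.5
tcp_pos: [537.2, -88.8, 285.2]
tcp_rot: [-0.612, -3.081, 0.001]
force: [0.0, -0.8, -0.6]
width: 0.094
finger_force: 39.8
```

```bash
python3 - <<'E'
from h import *
go(540,-90,287,67.6)
s=snapshot("wrist"); save(s,"w3"); go(540,-90,287,67.6)
for t in trace("wrist","stand")[:2]:
    p=mask_pts(s,t["pixels"]); q=p[(p[:,2]>40)&(p[:,2]<52)]
    print(t["score"],t["xy"],len(q),cv2.minAreaRect(q[:,:2].astype(np.float32)), np.median(q[:,2]))
    sl=p[p[:,2]<36]; 
    # slot floor pts strictly inside the block
    c=np.array([583,29.]); ax=np.array([np.cos(-.39),np.sin(-.39)]); d=(sl[:,:2]-c); l=d@ax; w=d@np.array([-ax[1],ax[0]])
    m=(abs(l)<50)&(abs(w)<12); print("slot",m.sum(), np.percentile(w[m],[5,50,95]),np.percentile(sl[m,2],[5,50,95]))
for t in trace("wrist","board")[:2]:
    p=mask_pts(s,t["pixels"]); print("board",t["xy"],np.percentile(p,[2,50,98],axis=0).round(1).tolist())
E
```

```text
t 6.5 tcp [537.2 -88.8 285.2] yaw 67.53 tilt [-2.e-04 -8.e-04 -1.e+00] -> dx dy dz roll [-0.124 -0.001 -0.074] -0.012 rows 1.0 j6 -1.56
t 6.55 tcp [537.1 -89.1 285.2] yaw 67.48 tilt [-2.e-04 -6.e-04 -1.e+00] -> dx dy dz roll [-0.122  0.011 -0.074] -0.019 rows 1.0 j6 -1.56
0.7 [451.8, 165.4] 6199 ((580.0758056640625, 27.831954956054688), (50.29982376098633, 133.36090087890625), 67.48563385009766) 45.703063271014514
slot 985 [2.59999089 3.58752503 4.20141285] [12.67461035 23.17209576 34.73794374]
board [322.7, 257.9] [[489.4, -99.6, 146.5], [513.0, -78.7, 252.6], [560.7, -66.0, 253.9]]
```

View pics/w3.png

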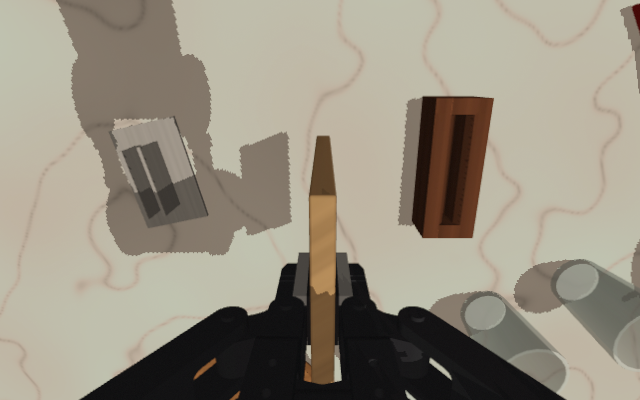

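```bash
python3 - <<'E'
from h import *
s=snapshot("wrist"); st=get_state(); M=R.from_rotvec(st["tcp_rot"]).as_matrix()
f=lambda p:(p-st["tcp_pos"])@M
t=trace("wrist","board")[0]; p=mask_pts(s,t["pixels"]); q=f(p); a=q[q[:,2]<34]
print("top face tool coords", np.percentile(a,[0.5,2,10,50,90,98,99.5],axis=0).round(1).tolist())
for x0 in range(-50,50,10):
    b=a[abs(a[:,0]-x0)<5]
    if len(b)>5: print(x0,np.percentile(b[:,1],[3,50,97]).round(1))
e=q[(q[:,2]>40)]; print("end face",np.median(e,0), [ (z,np.median(e[abs(e[:,2]-z)<8],0).round(1).tolist()) for z in (50,80,110,140)])
t=trace("wrist","stand")[0]; p=mask_pts(s,t["pixels"]); b=p[(p[:,2]>42)&(p[:,2]<50)]; q=f(b)
r=cv2.minAreaRect(q[:,:2].astype(np.float32)); print("stand tool",r)
print(st["tcp_pos"])
E
```

```text
top face tool coords [[-26.6, -4.5, 31.0], [-25.0, -4.3, 31.2], [-17.0, -3.6, 31.7], [17.9, -0.1, 32.4], [44.9, 3.6, 33.1], [49.6, 4.3, 33.6], [50.3, 4.5, 33.9]]
-30 [-4.1  0.2  4.1]
-20 [-4.4  0.2  4.4]
-10 [-4.3  0.2  4.3]
0 [-4.2  0.2  4.2]
10 [-4.4  0.2  4.1]
20 [-4.3 -0.2  4.3]
30 [-4.2 -0.1  4.2]
40 [-4.3 -0.1  4.2]
end face [50.43217925  0.25228509 72.66877237] [(50, [50.3, -0.1, 49.2]), (80, [50.5, 0.3, 79.7]), (110, [50.6, 0.4, 109.5]), (140, [50.7, 0.5, 139.7])]
stand tool ((4.840171813964844, 124.43415832519531), (50.667476654052734, 133.40328979492188), 89.82958221435547)
[537.12038784 -88.93688799 285.16030505]
```

>>> apply_moves --motion '[{"dx":0.18,"dy":4.98,"dz":0,"roll":0.0,"grip":4},{"dx":0.18,"dy":4.98,"dz":0,"roll":0.0,"grip":4},{"dx":0.18,"dy":4.98,"dz":0,"roll":0.0,"grip":4},{"dx":0.18,"dy":4.98,"dz":1.8,"roll":0.0,"grip":4},{"dx":0.18,"dy":4.98,"dz":1.8,"roll":0.0,"grip":4},{"dx":0.18,"dy":4.98,"dz":1.8,"roll":0.0,"grip":4},{"dx":0.18,"dy":4.98,"dz":1.8,"roll":0.0,"grip":4},{"dx":0.18,"dy":4.98,"dz":1.8,"roll":0.0,"grip":4},{"dx":0.18,"dy":4.98,"dz":1.8,"roll":0.0,"grip":4}]'

```text
time_s: 7.55
tcp_pos: [581.6, 28.0, 242.3]
tcp_rot: [0.613, 3.078, 0.0]
force: [1.5, 0.2, -0.5]
width: 0.098
finger_force: 40.0
```

```bash
python3 - <<'E'
from h import *
s=snapshot("wrist"); save(s,"w4"); st=get_state(); M=R.from_rotvec(st["tcp_rot"]).as_matrix()
f=lambda p:(p-st["tcp_pos"])@M
go(580,28,240,67.6)
for t in trace("wrist","stand")[:2]:
    p=mask_pts(s,t["pixels"]); b=p[(p[:,2]>42)&(p[:,2]<50)]; q=f(b)
    if len(q)<10: continue
    r=cv2.minAreaRect(q[:,:2].astype(np.float32)); print("stand tool",len(q),r, np.percentile(q,[.5,99.5],axis=0).round(1))
t=trace("wrist","board")[0]; q=f(mask_pts(s,t["pixels"])); print([ (z,np.median(q[abs(q[:,2]-z)<5],0).round(1).tolist()) for z in (50,80,110,140)])
E
```

```text
t 7.6 tcp [581.5  28.1 242.1] yaw 67.5 tilt [ 3.2e-03 -5.0e-04 -1.0e+00] -> dx dy dz roll [ 0.055 -0.029  0.085] -0.017 rows 1.0 j6 -1.34
stand tool 6101 ((2.5375137329101562, -0.8372955322265625), (50.11256408691406, 133.65097045898438), 89.92886352539062) [[-58.2 -25.7 194.6]
 [ 69.3  24.  199.6]]
[(50, [50.1, -0.0, 49.7]), (80, [50.3, 0.2, 79.7]), (110, [50.5, 0.5, 109.4]), (140, [50.5, 0.6, 138.9])]
```

View pics/w4.png

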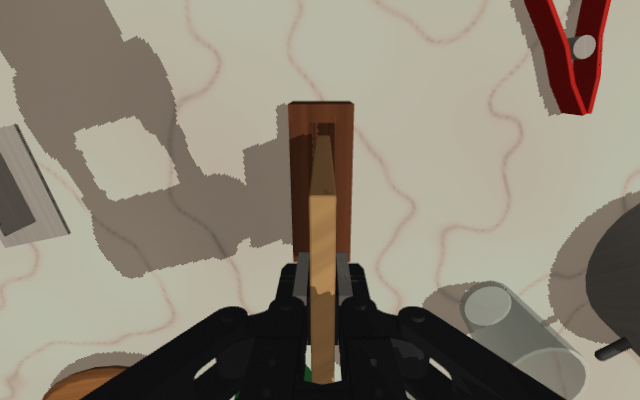

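The board hangs straight above the slot at (322,130), about 2 mm off in x and 1 mm in y. I'll correct that and lower it.

>>> apply_moves --motion '[{"dx":0.09,"dy":-0.04,"dz":0,"roll":0.0,"grip":4},{"dx":0.09,"dy":-0.04,"dz":0.6,"roll":0.0,"grip":4},{"dx":0.09,"dy":-0.04,"dz":1.0,"roll":0.0,"grip":4},{"dx":0.09,"dy":-0.04,"dz":1.3,"roll":0.0,"grip":4},{"dx":0.09,"dy":-0.04,"dz":1.6,"roll":0.0,"grip":4},{"dx":0.09,"dy":-0.04,"dz":1.8,"roll":0.0,"grip":4},{"dx":0.09,"dy":-0.04,"dz":1.8,"roll":0.0,"grip":4},{"dx":0.09,"dy":-0.04,"dz":1.8,"roll":0.0,"grip":4}]'

```text
time_s: 8.37
tcp_pos: [578.4, 28.8, 194.8]
tcp_rot: [0.611, 3.081, -0.0]
force: [3.7, -1.4, -3.4]
width: 0.101
finger_force: 39.8
```

>>> apply_moves --motion '[{"dx":0,"dy":0,"dz":0.2,"roll":0.0,"grip":4},{"dx":0,"dy":0,"dz":0.4,"roll":0.0,"grip":4},{"dx":0,"dy":0,"dz":0.6,"roll":0.0,"grip":4},{"dx":0,"dy":0,"dz":0.75,"roll":0.0,"grip":4},{"dx":0,"dy":0,"dz":0.85,"roll":0.0,"grip":4},{"dx":0,"dy":0,"dz":0.9,"roll":0.0,"grip":4},{"dx":0,"dy":0,"dz":0.9,"roll":0.0,"grip":4},{"dx":0,"dy":0,"dz":0.9,"roll":0.0,"grip":4}]'

```text
time_s: 9.03
tcp_pos: [578.7, 29.2, 175.3]
tcp_rot: [0.61, 3.081, -0.0]
force: [-4.7, -0.2, 15.9]
width: 0.099
finger_force: 42.8
```

```bash
python3 - <<'E'
from h import *
go(578,28,173,67.6); print(get_state()["force"])
s=snapshot("scene"); t=trace("scene","board")
for x in t[:1]: print(np.percentile(mask_pts(s,x["pixels"]),[1,50,99],axis=0))
E
```

```text
t 9.0333 tcp [578.7  29.2 175.3] yaw 67.6 tilt [ 5.e-04 -3.e-04 -1.e+00] -> dx dy dz roll [ 0.008 -0.054  0.09 ] -0.0 rows 1.0 j6 -1.34
[-4.74702386 -0.20753925 15.89245911]
[[539.76073006  13.19555326  36.9455131 ]
 [592.67663897  29.98899749  87.30678771]
 [627.01145455  51.93805203 143.05770924]]
```

>>> apply_moves --motion '[{"dx":0,"dy":0,"dz":0,"roll":0.0,"grip":40},{"dx":0,"dy":0,"dz":0,"roll":0.0,"grip":40},{"dx":0,"dy":0,"dz":0,"roll":0.0,"grip":40},{"dx":0,"dy":0,"dz":0,"roll":0.0,"grip":40},{"dx":0,"dy":0,"dz":-1,"roll":0.0,"grip":40},{"dx":0,"dy":0,"dz":-2,"roll":0.0,"grip":40},{"dx":0,"dy":0,"dz":-3,"roll":0.0,"grip":40},{"dx":0,"dy":0,"dz":-4,"roll":0.0,"grip":40},{"dx":0,"dy":0,"dz":-5,"roll":0.0,"grip":60},{"dx":0,"dy":0,"dz":-5,"roll":0.0,"grip":60},{"dx":0,"dy":0,"dz":-5,"roll":0.0,"grip":60}]'

```text
time_s: 10.05
tcp_pos: [578.8, 29.0, 298.9]
tcp_rot: [0.61, 3.079, 0.0]
force: [0.0, -0.4, -0.3]
width: 0.703
finger_force: 0.0
```

```bash
python3 - <<'E'
from h import *
s=snapshot("wrist"); st=get_state(); print(st["tcp_pos"])
t=trace("wrist","board")[0]; p=mask_pts(s,t["pixels"]); q=p[p[:,2]>134]
print("board",t["score"],np.median(q[:,2]),len(q),cv2.minAreaRect(q[:,:2].astype(np.float32)))
t=trace("wrist","stand")[0]; p=mask_pts(s,t["pixels"]); b=p[(p[:,2]>42)&(p[:,2]<50)]
print("stand",cv2.minAreaRect(b[:,:2].astype(np.float32)),np.median(b[:,2]))
t=trace("wrist","clip")
for x in t: print("clip",x["score"],x["xy"],s["pixels"][x["pixels"]].mean(0))
s=snapshot("top")
for x in trace("top","clip"): print("clip",x["score"],x["xy"],s["pixels"][x["pixels"]].mean(0))
for q in("clip","clip_handles","clip_jaws"):
    for x in spot_point("top",q): print(q,x["score"],x["xy"],ray_z(s,x["xy"],14 if "_" in q else 0))
go(530,258,220,90)
E
```

```text
[578.02008472  29.12555964 297.10083095]
board 0.87 142.70601019848215 1602 ((577.0289916992188, 29.96607780456543), (8.874101638793945, 99.67110443115234), 67.22750091552734)
stand ((579.5278930664062, 28.345947265625), (50.081298828125, 133.71034240722656), 67.56912994384766) 45.59590327411183
clip 0.76 [536.0, 53.9] [93.0271581  26.92701261 23.35693501]
clip 0.21 [376.1, 340.9] [125.8245142  125.9955157  114.36801196]
clip 0.69 [248.7, 220.7] [87.59259259 44.25641026 35.66096866]
clip 0.57 [199.1, 265.6] [88.39084507 81.14084507 26.3556338 ]
clip 0.81 [249.6, 220.1] [[562.7902655  246.75078643   0.        ]]
clip 0.77 [201.4, 263.5] [[447.16401638 373.56491702   0.        ]]
clip_handles 0.83 [244.1, 235.5] [[519.90913191 257.77937543  14.        ]]
clip_handles 0.66 [248.2, 220.2] [[560.53356044 247.84947012  14.        ]]
clip_handles 0.62 [207.8, 276.8] [[412.006833   351.10640163  14.        ]]
clip_jaws 0.71 [244.3, 208.2] [[592.85869609 259.13460705  14.        ]]
clip_jaws 0.56 [194.5, 254.8] [[469.31542033 388.84303702  14.        ]]
t 10.5 tcp [578.   29.1 297. ] yaw 67.58 tilt [-1.2e-03  2.0e-04 -1.0e+00] -> dx dy dz roll [5.266 7.733 3.082] -3.737 rows 6.0 j6 -1.34
```

>>> apply_moves --motion '[{"dx":5.3,"dy":7.7,"dz":0,"roll":-3.7,"grip":65},{"dx":5.3,"dy":7.7,"dz":0,"roll":-3.7,"grip":65},{"dx":5.3,"dy":7.7,"dz":0,"roll":-3.7,"grip":65},{"dx":5.3,"dy":7.7,"dz":0.5,"roll":-3.7,"grip":65},{"dx":5.3,"dy":7.7,"dz":1,"roll":-3.7,"grip":65},{"dx":5.3,"dy":7.7,"dz":1,"roll":-3.7,"grip":65},{"dx":5.3,"dy":7.7,"dz":1,"roll":-3.7,"grip":65},{"dx":5.3,"dy":7.7,"dz":1,"roll":-3.7,"grip":65},{"dx":5.3,"dy":7.7,"dz":1,"roll":-3.7,"grip":65},{"dx":5.3,"dy":7.7,"dz":1,"roll":-3.7,"grip":65}]'

```text
time_s: 11.33
tcp_pos: [529.9, 256.5, 273.2]
tcp_rot: [0.008, 3.141, -0.0]
force: [0.6, 0.1, -0.4]
width: 0.758
finger_force: 0.0
```

```bash
python3 - <<'E'
from h import *
s=snapshot("wrist"); save(s,"w5"); st=get_state(); go(530,258,270,90)
for x in trace("wrist","clip")[:2]:
    p=mask_pts(s,x["pixels"]); q=p[(p[:,2]>20)&(p[:,2]<34)]
    print(x["score"],x["xy"],s["pixels"][x["pixels"]].mean(0),len(q),np.median(q[:,2]))
    print(cv2.minAreaRect(q[:,:2].astype(np.float32)), cv2.minEnclosingTriangle(q[:,:2].astype(np.float32).reshape(-1,1,2))[1].reshape(3,2))
for q in("clip","clip_handles","clip_jaws"):
    for x in spot_point("wrist",q)[:2]: print(q,x["score"],x["xy"],ray_z(s,x["xy"],14 if "_" in q else 0))
E
```

```text
t 11.3833 tcp [529.9 256.4 273.2] yaw 89.67 tilt [ 0.001 -0.    -1.   ] -> dx dy dz roll [-0.002  0.065  0.129] -0.054 rows 1.0 j6 -1.32
0.87 [323.0, 194.6] [120.47136101  51.77509196  45.00683132] 1250 28.40861975613217
((557.6717529296875, 255.71865844726562), (53.89310836791992, 101.87345886230469), 83.99707794189453) [[504.15527 233.85681]
 [509.90588 288.54355]
 [633.8287  247.50279]]
0.61 [460.3, 69.4] [107.47393905  92.7009399   31.91142125] 2193 28.334579518824512
((439.1881408691406, 375.7738037109375), (101.6235580444336, 54.16891098022461), 34.852821350097656) [[505.72263 420.45587]
 [413.13263 324.275  ]
 [381.60596 369.5468 ]]
clip 0.93 [321.7, 193.4] [[556.73631647 256.08356068   0.        ]]
clip 0.7 [447.9, 71.5] [[436.77875023 375.91937963   0.        ]]
clip_jaws 0.95 [468.2, 104.4] [[466.02831308 393.22119726  14.        ]]
clip_jaws 0.79 [321.7, 233.4] [[596.45957037 255.82141524  14.        ]]
```

View pics/w5.png

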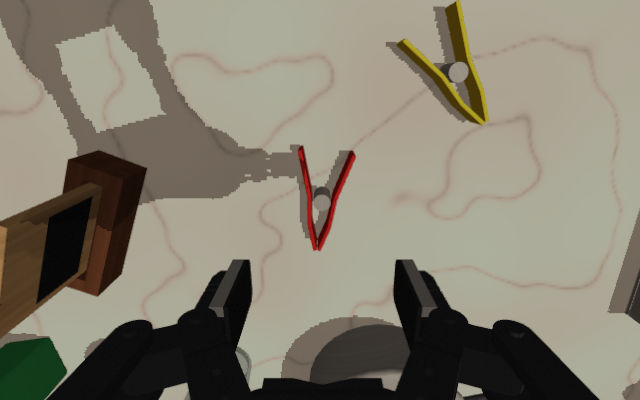

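The red clip's handles are at (302–353,150), the pin at (322,198) and the jaw tip at (318,248). Its axis lies at about -6°, with the pin near (559.5,255.5).

```bash
python3 -c "
from h import *
go(521.7,259.5,150,84);"
```

```text
t 11.5833 tcp [529.6 256.8 272.9] yaw 89.7 tilt [ 5.e-04  1.e-04 -1.e+00] -> dx dy dz roll [0.32  0.107 4.918] 0.95 rows 3.0 j6 -1.32
```

>>> apply_moves --motion '[{"dx":0.32,"dy":0.1,"dz":1.5,"roll":0.95,"grip":76},{"dx":0.32,"dy":0.1,"dz":3,"roll":0.95,"grip":76},{"dx":0.32,"dy":0.1,"dz":4.5,"roll":0.95,"grip":76},{"dx":0.32,"dy":0.1,"dz":4.9,"roll":0.95,"grip":76},{"dx":0.32,"dy":0.1,"dz":4.9,"roll":0.95,"grip":76},{"dx":0.32,"dy":0.1,"dz":4.9,"roll":0.95,"grip":76},{"dx":0.32,"dy":0.1,"dz":4.9,"roll":0.95,"grip":76},{"dx":0.32,"dy":0.1,"dz":4.9,"roll":0.95,"grip":76}]'

```text
time_s: 12.25
tcp_pos: [523.1, 260.5, 153.2]
tcp_rot: [0.162, 3.132, 0.003]
force: [-0.1, -0.4, -0.2]
width: 0.892
finger_force: 0.0
```

```bash
python3 - <<'E'
from h import *
s=snapshot("wrist"); save(s,"w6"); go(521.7,259.5,76,84)
for x in trace("wrist","clip")[:2]:
    p=mask_pts(s,x["pixels"]); q=p[(p[:,2]>20)&(p[:,2]<34)]
    if len(q)<10: continue
    print(x["score"],x["xy"],s["pixels"][x["pixels"]].mean(0),len(q),np.median(q[:,2]))
    print(cv2.minAreaRect(q[:,:2].astype(np.float32)), cv2.minEnclosingTriangle(q[:,:2].astype(np.float32).reshape(-1,1,2))[1].reshape(3,2))
for q in("clip","clip_handles","clip_jaws"):
    for x in spot_point("wrist",q)[:2]: print(q,x["score"],x["xy"],ray_z(s,x["xy"],14 if "_" in q else 0))
E
```

```text
t 12.3 tcp [522.9 260.5 152.9] yaw 84.08 tilt [ 0.0046  0.0012 -1.    ] -> dx dy dz roll [ 0.056 -0.048  3.074] 0.013 rows 2.0 j6 -1.21
0.74 [321.2, 260.0] [103.62519614  35.78211163  30.86393185] 2909 28.419200808398017
((557.4917602539062, 256.0500183105469), (53.570709228515625, 101.5933609008789), 83.94904327392578) [[504.0788  234.05373]
 [509.82916 288.30072]
 [636.26074 247.2132 ]]
0.58 [518.0, 60.3] [106.33295977  90.90261123  30.2046397 ] 5630 28.210475596474254
((435.4648132324219, 375.61065673828125), (105.6588134765625, 38.895225524902344), 46.702117919921875) [[411.51355 321.83447]
 [409.5267  381.31482]
 [504.57562 420.59683]]
clip 0.84 [495.1, 57.3] [[436.71402616 375.64556183   0.        ]]
clip 0.68 [319.8, 252.6] [[557.1114641  255.70492045   0.        ]]
clip_jaws 0.82 [322.3, 304.3] [[591.64918878 253.879132    14.        ]]
clip_jaws 0.7 [536.6, 107.0] [[467.1353107  395.33072654  14.        ]]
```

View pics/w6.png

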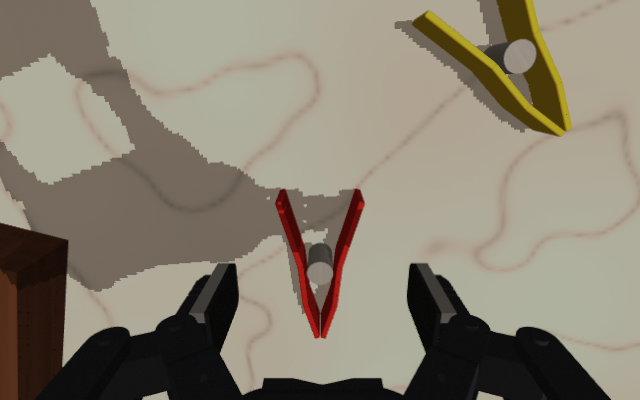

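The clip sits centred between the fingers (handles at y≈190, pin at (320,270)). I'll descend and squeeze.

>>> apply_moves --motion '[{"dx":0.03,"dy":-0.04,"dz":1,"roll":0,"grip":76},{"dx":0.03,"dy":-0.04,"dz":2,"roll":0,"grip":76},{"dx":0.03,"dy":-0.04,"dz":2.7,"roll":0,"grip":76},{"dx":0.03,"dy":-0.04,"dz":3.0,"roll":0,"grip":76},{"dx":0.03,"dy":-0.04,"dz":3.05,"roll":0,"grip":76},{"dx":0.03,"dy":-0.04,"dz":3.05,"roll":0,"grip":76},{"dx":0.03,"dy":-0.04,"dz":3.05,"roll":0,"grip":76}]'

```text
time_s: 13.08
tcp_pos: [521.4, 259.4, 75.3]
tcp_rot: [0.162, 3.135, 0.001]
force: [0.0, 0.8, 0.6]
width: 0.888
finger_force: 0.0
```

>>> apply_moves --motion '[{"dx":0,"dy":0,"dz":0,"roll":0,"grip":54},{"dx":0,"dy":0,"dz":0,"roll":0,"grip":50},{"dx":0,"dy":0,"dz":0,"roll":0,"grip":46},{"dx":0,"dy":0,"dz":0,"roll":0,"grip":42},{"dx":0,"dy":0,"dz":0,"roll":0,"grip":38},{"dx":0,"dy":0,"dz":0,"roll":0,"grip":34},{"dx":0,"dy":0,"dz":0,"roll":0,"grip":30},{"dx":0,"dy":0,"dz":0,"roll":0,"grip":26},{"dx":0,"dy":0,"dz":0,"roll":0,"grip":22},{"dx":0,"dy":0,"dz":0,"roll":0,"grip":22},{"dx":0,"dy":0,"dz":0,"roll":0,"grip":22},{"dx":0,"dy":0,"dz":0,"roll":0,"grip":22}]' --force 35

```text
time_s: 14.08
tcp_pos: [521.7, 259.5, 76.1]
tcp_rot: [0.162, 3.134, 0.001]
force: [-2.1, -1.1, 8.7]
width: 0.284
finger_force: 34.9
```

```bash
python3 - <<'E'
from h import *
s=snapshot("wrist"); save(s,"w7"); go(522.5,259.5,200,84); st=get_state(); print(st["width"]*85.4,st["finger_force"])
E
```

```text
t 14.1333 tcp [521.7 259.5  76.1] yaw 84.09 tilt [ 3.2e-03  7.0e-04 -1.0e+00] -> dx dy dz roll [-0.046  0.006 -4.957] 0.014 rows 3.0 j6 -1.21
23.911214418319584 34.8541134595871
```

View pics/w7.png

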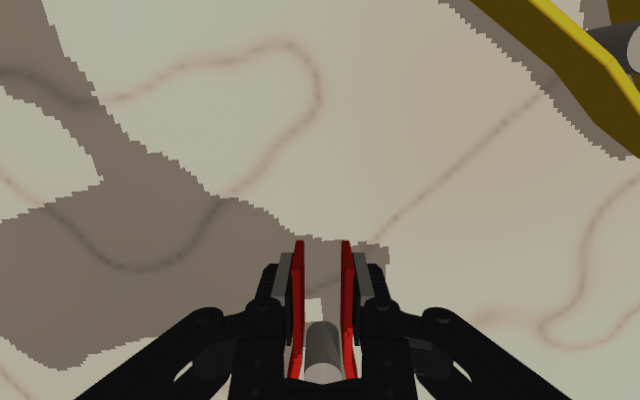

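The handles are squeezed parallel at the stop, with a 24 mm opening at (293–352,240–380). I'll lift and check the grip.

>>> apply_moves --motion '[{"dx":0,"dy":0,"dz":-0.5,"roll":0,"grip":22},{"dx":0,"dy":0,"dz":-1.5,"roll":0,"grip":22},{"dx":0,"dy":0,"dz":-2.7,"roll":0,"grip":22},{"dx":0,"dy":0,"dz":-4,"roll":0,"grip":22},{"dx":0,"dy":0,"dz":-5,"roll":0,"grip":22},{"dx":0,"dy":0,"dz":-5,"roll":0,"grip":22},{"dx":0,"dy":0,"dz":-5,"roll":0,"grip":22},{"dx":0,"dy":0,"dz":-5,"roll":0,"grip":22}]'

```text
time_s: 14.8
tcp_pos: [519.8, 259.0, 198.4]
tcp_rot: [-0.162, -3.136, 0.001]
force: [-1.0, 0.2, -0.6]
width: 0.281
finger_force: 34.9
```

```bash
python3 - <<'E'
from h import *
s=snapshot("wrist"); st=get_state(); M=R.from_rotvec(st["tcp_rot"]).as_matrix()
print(st["width"]*85.4,st["finger_force"],st["force"])
c=s["pixels"].astype(int); red=(c[...,0]>60)&(c[...,0]>2.2*c[...,1])&(c[...,0]>2.2*c[...,2])
p=mask_pts(s,red); q=(p-st["tcp_pos"])@M; q=q[(q[:,2]>20)&(q[:,2]<90)]
print(len(q),np.percentile(q,[.5,2,50,98,99.5],axis=0).round(1).tolist())
for sg in (-1,1):
    a=q[q[:,1]*sg>0]; t=a[a[:,2]<np.percentile(a[:,2],40)]
    print(sg,[(x0,np.median(a[abs(a[:,0]-x0)<3],0).round(1).tolist()) for x0 in (5,10,15)], np.polyfit(t[:,0],t[:,1],1), np.polyfit(t[:,0],t[:,2],1))
go(408,100,200,67.4)
E
```

```text
23.894939183725683 34.88238036632538 [ 0.02933952  0.64694881 -0.7133315 ]
2745 [[-51.5, -16.2, 45.3], [-44.7, -14.2, 45.6], [-6.7, 9.2, 46.9], [14.5, 14.0, 68.8], [14.7, 16.0, 71.5]]
-1 [(5, [5.0, -9.6, 46.7]), (10, [10.5, -9.9, 46.6]), (15, [14.0, -10.0, 55.0])] [  0.02552071 -10.08168927] [-3.86522268e-03  4.62083547e+01]
1 [(5, [5.1, 10.6, 46.8]), (10, [10.7, 10.6, 46.6]), (15, [13.9, 10.9, 55.3])] [-0.02173567 10.93385143] [-1.69602788e-03  4.61981356e+01]
t 14.85 tcp [519.3 258.9 197.5] yaw 84.07 tilt [-2.9e-03 -8.0e-04 -1.0e+00] -> dx dy dz roll [ 3.774 -6.781 -0.084] 2.779 rows 5.0 j6 -1.21
```

>>> apply_moves --motion '[{"dx":3.8,"dy":-6.8,"dz":0,"roll":2.78,"grip":22},{"dx":3.8,"dy":-6.8,"dz":0,"roll":2.78,"grip":22},{"dx":3.8,"dy":-6.8,"dz":0,"roll":2.78,"grip":22},{"dx":3.8,"dy":-6.8,"dz":0,"roll":2.78,"grip":22},{"dx":3.8,"dy":-6.8,"dz":0,"roll":2.78,"grip":22},{"dx":3.8,"dy":-6.8,"dz":1,"roll":2.78,"grip":22},{"dx":3.8,"dy":-6.8,"dz":1.78,"roll":2.78,"grip":22},{"dx":3.8,"dy":-6.8,"dz":1.78,"roll":2.78,"grip":22},{"dx":3.8,"dy":-6.8,"dz":1.78,"roll":2.78,"grip":22},{"dx":3.8,"dy":-6.8,"dz":1.78,"roll":2.78,"grip":22}]'

```text
time_s: 15.68
tcp_pos: [408.4, 100.0, 154.6]
tcp_rot: [-0.615, -3.08, 0.0]
force: [0.5, 0.3, -1.1]
width: 0.281
finger_force: 35.0
```

```bash
python3 - <<'E'
from h import *
go(461.6,78,153.3,67.4)
for c in("top","scene"):
    s=snapshot(c); a=trace(c,"board")
    for x in a[:1]:
        p=mask_pts(s,x["pixels"]); q=p[p[:,2]>136]; print(c,"board",x["score"],np.median(p,0),cv2.minAreaRect(q[:,:2].astype(np.float32)) if len(q)>4 else 0)
    im=s["pixels"].astype(int); red=(im[...,0]>60)&(im[...,0]>2.2*im[...,1])&(im[...,0]>2.2*im[...,2])
    p=mask_pts(s,red); p=p[(p[:,2]>60)&(p[:,2]<130)]; print("red",len(p),np.percentile(p,[1,50,99],axis=0).round(1).tolist() if len(p) else 0)
s=snapshot("wrist")
for x in trace("wrist","board")[:1]:
    p=mask_pts(s,x["pixels"]); print(x["score"],np.percentile(p,[1,50,99],axis=0).round(1).tolist())
E
```

```text
t 15.6833 tcp [408.4 100.  154.6] yaw 67.42 tilt [-7.e-04  1.e-04 -1.e+00] -> dx dy dz roll [-2.302  0.003  0.049] 0.003 rows 2.0 j6 -1.23
top board 0.83 [580.87597964  28.28593408 139.91417048] ((577.56640625, 31.817209243774414), (9.027580261230469, 93.22295379638672), 67.43620300292969)
red 23 [[470.3, 50.9, 81.4], [481.5, 84.7, 104.6], [495.3, 91.8, 108.6]]
scene board 0.7 [582.83421754  32.79758059  97.06517935] ((581.4800415039062, 29.52050018310547), (12.208412170410156, 95.3730697631836), 66.83279418945312)
red 248 [[412.7, 52.7, 81.3], [462.5, 87.1, 97.1], [498.5, 106.3, 108.3]]
0.45 [[391.2, 44.8, 0.7], [436.5, 91.2, 106.1], [512.5, 116.8, 109.0]]
```

>>> apply_moves --motion '[{"dx":-0.3,"dy":0,"dz":0.05,"roll":0,"grip":22},{"dx":-0.7,"dy":0,"dz":0.05,"roll":0,"grip":22},{"dx":-1.1,"dy":0,"dz":0.05,"roll":0,"grip":22},{"dx":-1.4,"dy":0,"dz":0.05,"roll":0,"grip":22},{"dx":-1.7,"dy":0,"dz":0.05,"roll":0,"grip":22},{"dx":-1.95,"dy":0,"dz":0.05,"roll":0,"grip":22},{"dx":-2.15,"dy":0,"dz":0.05,"roll":0,"grip":22},{"dx":-2.3,"dy":0,"dz":0.05,"roll":0,"grip":22},{"dx":-2.3,"dy":0,"dz":0.05,"roll":0,"grip":22},{"dx":-2.3,"dy":0,"dz":0.05,"roll":0,"grip":22}]'

```text
time_s: 16.82
tcp_pos: [461.4, 77.7, 153.0]
tcp_rot: [-0.616, -3.08, 0.0]
force: [-0.2, -0.7, -0.6]
width: 0.286
finger_force: 34.9
```

```bash
python3 - <<'E'
from h import *
go(461.6,78,153.3,67.4); print(get_state()["force"],get_state()["width"])
b=np.array([np.cos(np.radians(-22.6)),np.sin(np.radians(-22.6))]); n=np.array([-b[1],b[0]]); e=np.array([530.8,49.2])
for c in("top","scene"):
    s=snapshot(c)
    im=s["pixels"].astype(int); red=(im[...,0]>45)&(im[...,0]>2.2*im[...,1])&(im[...,0]>2.2*im[...,2])
    p=mask_pts(s,red); p=p[(p[:,2]>60)&(p[:,2]<130)&(np.hypot(*(p[:,:2]-e).T)<130)]
    l=(p[:,:2]-e)@b; w=(p[:,:2]-e)@n
    print(c,len(p),"along",np.percentile(l,[1,50,99]).round(1),"across",np.percentile(w,[1,50,99]).round(1),"z",np.percentile(p[:,2],[2,98]).round(1))
    m=l>-20; print(" jaw across",np.sort(w[m]).round(1)[::max(1,m.sum()//15)])
    if c=="scene":
        v,u=np.nonzero(red); big=cv2.resize(s["pixels"][120:280,250:450],(800,640),interpolation=cv2.INTER_CUBIC)[:600]
        a=cv2.cvtColor(big,cv2.COLOR_RGB2BGR); cv2.imwrite("pics/fin.png",a)
    a=trace(c,"board")
    if a:
        p=mask_pts(s,a[0]["pixels"]); q=p[p[:,2]>136]; print(c,"board",cv2.minAreaRect(q[:,:2].astype(np.float32)) if len(q)>4 else 0)
E
```

```text
t 16.8167 tcp [461.4  77.7 153. ] yaw 67.39 tilt [-4.e-04  1.e-04 -1.e+00] -> dx dy dz roll [-0.005  0.013 -0.01 ] -0.001 rows 1.0 j6 -1.27
[-0.24847081 -0.6529624  -0.60181956] 0.285976580449706
top 5 along [ 5.  10.  12.8] across [16.4 16.8 17.4] z [ 90.8 106.6]
 jaw across [16.4 16.4 16.8 17.2 17.4]
top board ((563.248779296875, 33.95123291015625), (25.925983428955078, 130.9308319091797), 78.68270874023438)
scene 272 along [-70.8 -26.9  15. ] across [-16.1  12.8  21.5] z [ 77.6 105.4]
 jaw across [-18.3 -15.3 -14.5 -13.6 -11.6  16.2  17.3  18.   18.3  18.6  19.1  19.3
  19.6  20.1  20.5  21.5]
scene board ((580.3485717773438, 30.102783203125), (12.728095054626465, 97.8302230834961), 68.45423889160156)
```

View pics/fin.png

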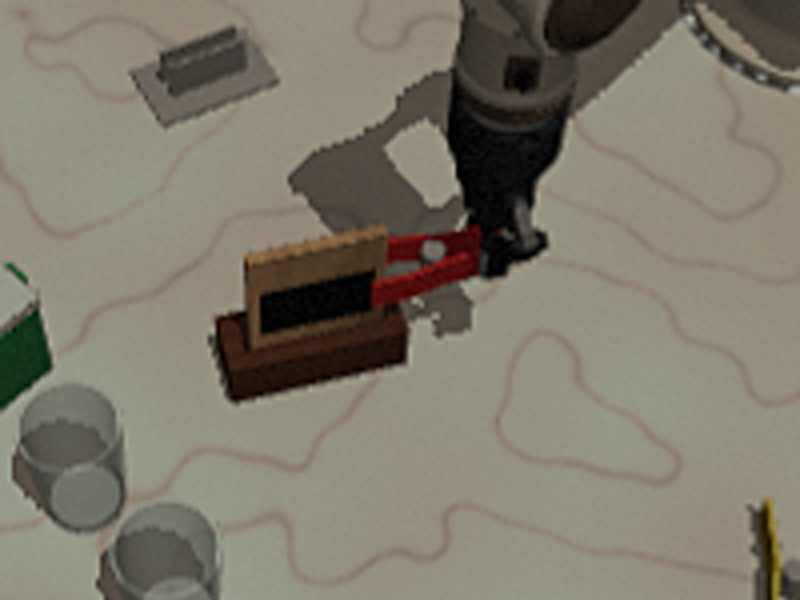

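The close-up shows the jaws straddling the board's near edge at (385,270). The tips reach about 15 mm past the edge with clear gaps on both sides, and the wrist force is near zero. I'll hand it in.

```bash
python3 -c "
from station import *
print(close_job())"
```

```text
the job is handed in; nothing more can be done
None
```

The job is handed in at about 17 s: the board is seated in the stand and released, and the red clip is held wide open, level around the middle of the board's near edge, with gaps on both sides by camera measurement; the tumblers and tin were not touched.

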